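Shut and latch the lunchbox

TASK

Shut the packed lunchbox: with the fingertips, push its raised flap down until it lies flat on the box, and only then push the steel toggle lever on its front up and over until it snaps down over the flap. Just touch and push, never lift anything; the lunchbox should stay standing where it is, and the other things on the slab must be left where they are.

Things in the scene. Friction and masses are not known exactly. Their poses are not given: they have to be found in the camera images.
- lunchbox: orange plastic lunchbox, packed (1.2 to 1.8 kg), standing loose on the slab: 130 mm deep (its x), 190 mm wide (its y), 65 mm tall without the flap. Origin at the centre of its underside; its x axis points from the lever side to the hinge side, its z up. The flap is hinged along the top of its +x wall; the toggle lever sits in the middle of its -x wall.
- flap (a joint): hinge angle of the flap, the lunchbox's lid: a flat orange plate 130 mm from hinge to free edge, 190 mm wide, 8 mm thick. 0 = lying flat and shut on the box, positive = raised (rad). It starts half open and its stiff hinge keeps it wherever it is left; it takes only about 1 N near the free edge to push it down.
- flap_hinge (a point): middle of the flap's hinge axis, at the inner (lower) face of the flap, 65 mm above the slab
- flap_edge (a point): middle of the flap's free edge, on its outer (upper) face, 130 mm from the hinge
- latch (a joint): angle of the steel toggle lever (rad). 0 = open: leaning 25 degrees out from upright, towards the lunchbox's -x. Grows as it swings up and over towards the box; 1.97 = latched, level over the flap's free edge. Sprung to both ends: past dead centre at 0.75 (18 degrees beyond upright) it snaps over by itself, short of it it springs back. Takes 1 to 4 N towards the box, near its free end.
- lever_pivot (a point): middle of the lever's pivot axis (parallel to the lunchbox's y), between two cheeks on the -x wall: 78 mm from the lunchbox's centre towards its -x, 80 mm above the slab. The shut flap's upper face is 73 mm above the slab; the cheeks rise to 87 mm.
- lever_tip (a point): middle of the lever's free end, 52 mm from the pivot. The lever is a steel plate 26 mm wide (along the lunchbox's y) and 6 mm thick with a rounded 9 mm thick end.
- dispenser: push dispenser for toothpicks, lilac plastic, round, 62 mm across, 84 mm tall; origin at the centre of its underside
- jar: closed clear glass jar with a steel cap, 72 mm across, 100 mm tall; origin at the centre of its underside
- coaster: round wooden coaster, 96 mm across, 10 mm thick, with the cup on it; origin at the centre of its underside
- cup: white ceramic cup with a handle, 74 mm across the rim, 75 mm tall, standing on the coaster; origin at the centre of its underside
- spoon: steel spoon, 170 mm long, lying flat on the slab; origin under the middle, x along it
- sugar_bowl: blue ceramic bowl, 90 mm across, 45 mm tall; origin at the centre of its underside
- salt: dark wooden salt shaker, 42 mm across, 78 mm tall; origin at the centre of its underside

How it is judged:
On the way, in this order (a step that is already met when the one before it is completed fails the run):
1. the flap is pushed down flat with the lever still open (value of joint flap below 0.05 rad and value of joint latch below 0.6 rad), for 0.2 s.
2. the lever has snapped over into its latched position (value of joint flap below 0.05 rad and value of joint latch above 1.85 rad), for 0.2 s.
At the end, for the whole second after the job is handed in: The flap lies flat (within 0.05 rad of shut), the lever rests in its latched position (above 1.85 rad), the lunchbox stands upright and at rest within 30 mm of where it began, and every other loose thing is within 30 mm of where it began (all of step 2 and angle between lunchbox's own z axis and vertical below 0.05 rad and velocity of joint latch below 0.1 rad/s and linear speed of lunchbox below 0.02 m/s and distance of each of lunchbox, dispenser, jar, coaster, cup, spoon, sugar_bowl, salt from where it was at the start of the episode below 0.03 m); the robot touches nothing.
It fails at once if the lever is thrown over while the flap is still up (value of joint latch above 0.85 rad and value of joint flap above 0.1 rad).
It fails at once if the lunchbox is lifted or tipped (height (world z) of lunchbox above 0.012 m or angle between lunchbox's own z axis and vertical above 0.15 rad).
It fails at once if the lunchbox is shoved more than 30 mm away (distance of lunchbox from where it was at the start of the episode above 0.03 m).
It fails at once if another thing on the slab is lifted, carried or knocked more than 30 mm (not (distance of each of dispenser, jar, coaster, cup, spoon, sugar_bowl, salt from where it was at the start of the episode below 0.03 m)).
It also fails if it takes over 48 s, if anything falls off the work surface, if the arm or the gripper's body presses on something with over 40 N, if the wrist force passes 120 N, or if a joint passes its speed limit or range.

ROBOT

A 6-joint arm with a two-finger parallel gripper is mounted at the origin on the work surface. World frame = base frame: x ahead of the robot, y to its left, z up, the work surface at z = 0. Lengths are in m, angles in rad, forces in N, time in s.
With the tool pointing down it reaches from about 0.4 to 0.825 m from the base axis. Payload 7 kg.
Tool frame: the origin (TCP) lies at the very end of the fingers, on their centre line; the grasp point (between the pads) lies 19 mm behind it; z points along the fingers, y is the direction in which the jaws open and shut (so a half turn about z gives the same grasp; the last joint's range is limited). The gripper opens to 88 mm and grips with 3 to 60 N. Pads are 19 mm wide; open, the fingers measure 130 mm over their backs; the gripper's body (78 mm by 193 mm) begins 47 mm behind the grasp point.
Start: joints at [-0.887, 0.359, 0.012, 0, -1.224, -0.288], TCP at [0.26, -0.623, 0.191] pointing down, gripper open.
Joint ranges: [-3.07, 3.07], [-1.43, 2.12], [-1.02, 1.25], [-3.03, 1.67], [-3.05, -0], [-3.03, 3.03]. Speed limits (rad/s): [2.39, 2.39, 3.01, 3.14, 3.14, 3.14].

INTERFACE

Orientations are given as [roll, pitch, yaw] about the fixed x, y, z axes, in that order (R = Rz(yaw) Ry(pitch) Rx(roll)).
In Python, from bench import ctrl gives the robot as it stands. Calls block until the motion is done:
- ctrl.reach(position, orientation): joint-space move of the TCP to a pose.
- ctrl.move_straight(position, orientation=None, feed=0.15): straight line of the TCP; orientation=None keeps the orientation; feed is the mean speed in m/s.
- ctrl.move_joints(angles): joint-space move.
- ctrl.set_gripper(opening): finger opening in m; the grip force is fixed at half the most; returns when the fingers have stopped.
- ctrl.pause(seconds).
- ctrl.inverse_kinematics(position, orientation): joint angles nearest the present ones, or None.
- ctrl.sense(): the state.
- ctrl.camera(name): name is "scene" or "top" or "wrist"; returns a dict with "color" (400x640x3 uint8, blue, green, red), "fx", "fy", "cx", "cy" (pixels), "k1" (the pictures are not rectified: a ray, as slopes to the right and down, at radius r is drawn at 1 + k1 r^2 times it, then the intrinsics apply), "R" (3x3) and "t" (3): a world point X has camera coordinates R X + t. Camera axes: x right, y down, z forward; pixel columns grow to the right and rows downward; lengths in m; the calibration is good to about 2 mm. A picture is of the moment at which its call begins. There is no depth.
A pose or a line that the arm cannot do raises ctrl.Unreachable and nothing moves.
- ctrl.finish_job(): hands the job in, once; it reports no verdict.
Trained networks look in a picture, given as the dict that the camera call returned (one of the last four; its "shot" number tells which), for a name from the list of things; names that differ only in an ending like _2 or _b are one class to them, and where a whole thing is asked for, a point or a joint stands for the part that bears it (a point fixed in the world has none). Each returns a list of dicts, best first, with "p" (0 to 1); they miss things now and then, are a little off and sometimes report something else, mostly with a low value. They report only what shows in the picture. A call takes as long as a camera call.
- ctrl.search_frame(picture, query): "pixel" ([column, row] in pixels, amid what is visible of it).
The state is a dict: "t": time; "joints": joint angles; "joint_velocities": joint speeds; "joint_torque": joint torques, N m; "tool_pos": TCP position; "tool_rot": TCP orientation; "force": force on the tool from outside, world axes, zero at the start; "ft_torque": the same for the moment, N m; "opening": finger opening in m.
Only numpy, scipy, OpenCV 4.12 (cv2) and the standard library are available. Lean on these libraries where they do the work, as an engineer would, in place of code of your own. Each camera call takes 0.05 s, during which the arm holds its last target.

## Working session

There is one attempt and no reset: what is moved stays moved. The work goes in short steps, each a Python script; the robot and the scene stay as the last script left them, time stands still between calls to the robot, and variables do not carry over. Pictures are saved under pics/ and viewed, and the job is handed in when it is done.

```bash
mkdir -p pics; ls
python3 - <<'E'
from bench import ctrl
import cv2
print({k:v for k,v in ctrl.sense().items()})
for n in ("scene","top"):
    p=ctrl.camera(n); cv2.imwrite(f"pics/a_{n}.png",p["color"])
    print(n,p["fx"],p["fy"],p["cx"],p["cy"],p["k1"],p["R"],p["t"])
    for q in ["lunchbox","flap","flap_hinge","flap_edge","latch","lever_pivot","lever_tip","dispenser","jar","coaster","cup","spoon","sugar_bowl","salt"]:
        print(q,[( [round(x) for x in r["pixel"]],round(r["p"],2)) for r in ctrl.search_frame(p,q)][:3])
E
```

```text
pics
{'t': 0.0, 'joints': array([-8.86877745e-01,  3.59350591e-01,  1.10471536e-02, -3.46664013e-04,
       -1.22407957e+00, -2.88096028e-01]), 'joint_velocities': array([ 0.00022479, -0.00043168,  0.00036372, -0.00058833, -0.00085581,
        0.00039495]), 'joint_torque': array([ 2.75791681e-03, -5.82715380e+01,  2.93055975e+01,  6.99669912e+00,
        7.02558857e-03, -1.46841026e-04]), 'tool_pos': array([ 0.26001306, -0.62231711,  0.18964173]), 'tool_rot': array([ 3.13997876e+00, -1.38406837e-04, -2.74588805e+00]), 'force': array([-0.38188603, -0.6002438 ,  0.03322696]), 'ft_torque': array([-0.02714231,  0.00838558, -0.01874412]), 'opening': 0.08785011804536133}
scene 476.91781784965474 476.91781784965474 319.40324749182616 197.64961865020842 -0.14481970738124433 [[ 0.85508126  0.51835514 -0.01199955]
 [ 0.30872051 -0.52758769 -0.79141827]
 [-0.41656654  0.67302242 -0.61115721]] [-0.47006713 -0.05317837  1.20861916]
lunchbox [([300, 239], 0.68)]
flap [([307, 223], 0.88)]
flap_hinge [([306, 222], 0.55)]
flap_edge [([304, 220], 0.64)]
latch [([270, 191], 0.75), ([305, 223], 0.26)]
l
[... 433 characters left out ...]
.99964122  0.017867  ]
 [-0.99592247 -0.02144703 -0.08762678]
 [ 0.08797853 -0.01604555 -0.99599313]] [0.0409101  0.5432172  1.24781778]
lunchbox [([347, 212], 0.91), ([261, 232], 0.27)]
flap [([356, 196], 0.91)]
flap_hinge [([354, 195], 0.69), ([337, 243], 0.68)]
flap_edge [([414, 267], 0.72), ([261, 231], 0.71), ([355, 198], 0.69)]
latch [([338, 241], 0.42)]
lever_pivot [([337, 240], 0.61)]
lever_tip [([336, 237], 0.44)]
dispenser [([427, 232], 0.89)]
jar [([355, 197], 0.72)]
coaster [([411, 264], 0.73), ([279, 193], 0.6), ([264, 233], 0.23)]
cup [([277, 178], 0.84), ([356, 196], 0.21)]
spoon [([411, 262], 0.66)]
sugar_bowl [([354, 279], 0.74)]
salt [([286, 262], 0.65), ([276, 177], 0.39)]
```

View pics/a_scene.png

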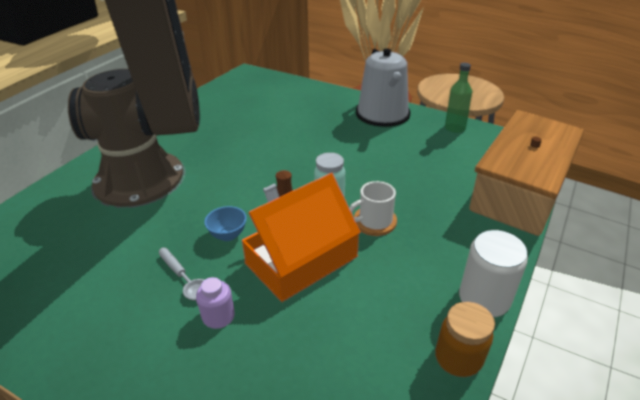

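View pics/a_top.png

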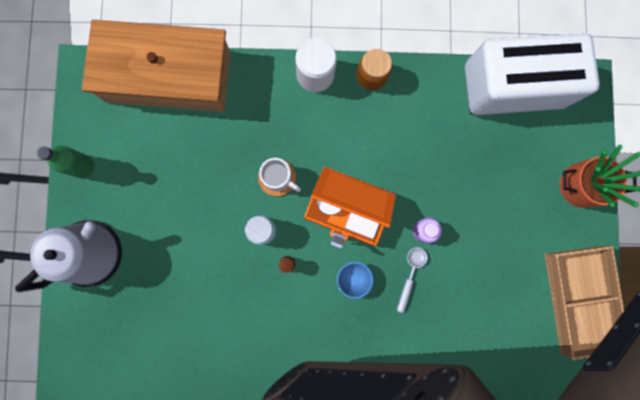

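Run:
```python
import cv2
a=cv2.imread("pics/a_top.png")[130:310,230:450]; cv2.imwrite("pics/b_top.png",cv2.resize(a,None,fx=3.5,fy=3.3,interpolation=2)[:600,:800])
a=cv2.imread("pics/a_scene.png")[140:330,160:420]; cv2.imwrite("pics/b_scene.png",cv2.resize(a,None,fx=3,fy=3,interpolation=2))
```

```text
(no output)
```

View pics/b_top.png

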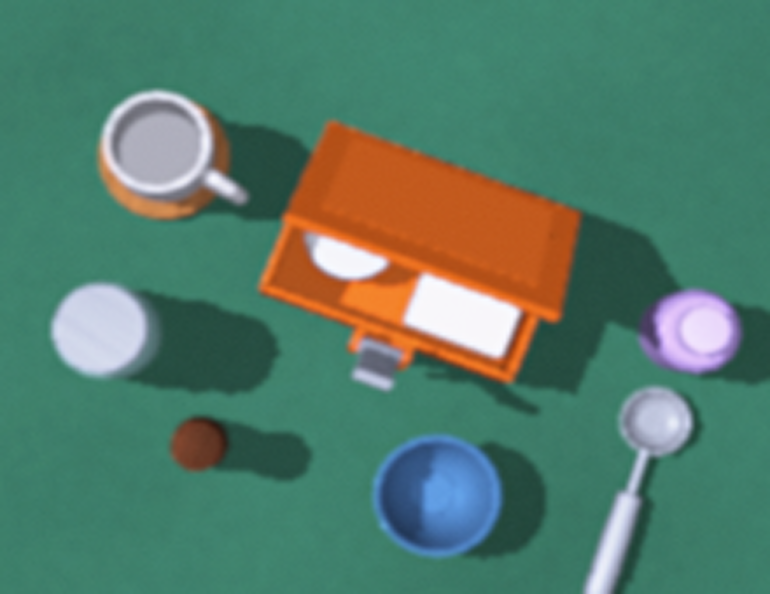

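View pics/b_scene.png

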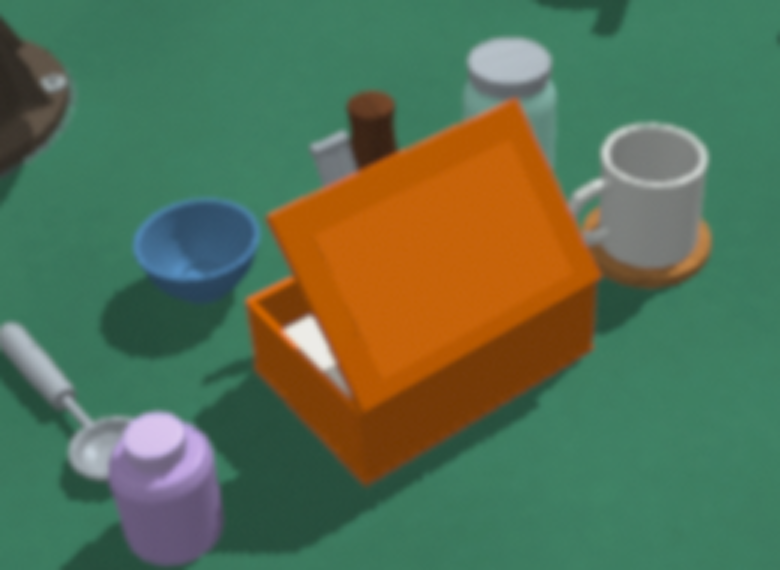

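The top picture shows the lunchbox in the middle: its front rim runs from (304,218) to (377,245), and the lever is at about (337,240), facing the robot. In front of the box are the bowl at (354,280) and the salt at (287,264). The scene picture shows the raised flap with its free edge from (249,212) to (332,173). I'll fit the pose to these corners.

```bash
cat > h.py <<'E'
import numpy as np, cv2
from bench import ctrl
def proj(p,X):
    X=np.atleast_2d(X); c=X@np.array(p["R"]).T+p["t"]; s=c[:,:2]/c[:,2:]
    r2=(s**2).sum(1,keepdims=True); s=s*(1+p["k1"]*r2)
    return s*[p["fx"],p["fy"]]+[p["cx"],p["cy"]]
def onplane(p,uv,z):
    d=(np.array(uv,float)-[p["cx"],p["cy"]])/[p["fx"],p["fy"]]; s=d.copy()
    for _ in range(10): s=d/(1+p["k1"]*(s@s))
    R=np.array(p["R"]); C=-R.T@p["t"]; v=R.T@np.r_[s,1]
    return C+v*(z-C[2])/v[2]
def box(q):
    x,y,w=q; c,s=np.cos(w),np.sin(w)
    return lambda P: np.atleast_2d(P)@np.array([[c,-s,0],[s,c,0],[0,0,1]]).T+[x,y,0]
def flapP(d,yy,n,f): # d from hinge, n height off inner face
    return [0.065-d*np.cos(f)+n*np.sin(f)*1, yy, 0.065+d*np.sin(f)+n*np.cos(f)]
E
cat > fit.py <<'E'
from h import *
from scipy.optimize import least_squares
T=ctrl.camera("top"); S=ctrl.camera("scene")
def model(q):
    B=box(q[:3]); f=q[3]
    t=[[-.065,.095,.065],[-.065,-.095,.065],flapP(.13,.095,.008,f),flapP(.13,-.095,.008,f)]
    s=[[.065,-.095,0],[.065,.095,0],[-.065,-.095,.065],[-.065,-.095,0],flapP(.13,-.095,.008,f),flapP(.13,.095,.008,f)]
    return np.r_[proj(T,B(np.array(t))),proj(S,B(np.array(s)))]
obs=np.array([[304.3,218.2],[376.6,245.5],[312.3,194.5],[389.4,227],
 [283.3,301.7],[356.7,256.7],[242.7,240],[245,261.7],[249.3,211.7],[332.3,172.7]])
best=min((least_squares(lambda q:(model(q)-obs).ravel(),[.5,0,w,.7],loss="soft_l1") for w in (-.3,.3)),key=lambda r:r.cost)
print(best.x,best.cost); print((model(best.x)-obs).round(1))
B=box(best.x[:3]); a=.4363
piv=np.array([-.078,0,.08])
print("pivot",B(piv),"tip0",B(piv+.052*np.array([-np.sin(a),0,np.cos(a)])))
print("lever px",proj(T,B(piv)),proj(T,B(piv+.052*np.array([-np.sin(a),0,np.cos(a)]))))
f=best.x[3]
print("edge",B(flapP(.13,0,.008,f)))
for n,uv,z in [("bowl",(354,281),.045),("salt",(286,264),.078),("jar",(259,230),.1),("disp",(431,229),.084),("cup",(276,175),.075),("spoon",(417,257),.01)]:
    P=onplane(T,uv,z); print(n,P.round(3),"in box:",((P-B([0,0,0]))@np.linalg.inv(B(np.eye(3))-B([0,0,0]))).round(3))
E
python3 fit.py
```

```text
[ 0.52651981 -0.03231697 -0.34892071  0.80649507] 9.13607300582961
[[-0.6 -2.5]
 [-0.4 -1.7]
 [-1.4 -0.1]
 [ 0.  -2.2]
 [-1.5  0.2]
 [ 0.9 -0.5]
 [-1.6 -0.4]
 [-0.2  1.5]
 [-1.1 -0.1]
 [-0.8 -0.7]]
pivot [[ 0.45321992 -0.00565004  0.08      ]] tip0 [[0.43256943 0.00186273 0.12712872]]
lever px [[338.4053621  234.59636013]] [[336.34318974 243.10216144]]
edge [[ 0.50848679 -0.02575645  0.16437885]]
bowl [ 0.34  -0.048  0.045] in box: [[-0.169 -0.079  0.045]]
salt [0.38  0.119 0.078] in box: [[-0.189  0.092  0.078]]
jar [0.46  0.184 0.1  ] in box: [[-0.137  0.181  0.1  ]]
disp [ 0.471 -0.23   0.084] in box: [[ 0.015 -0.204  0.084]]
cup [0.596 0.149 0.075] in box: [[0.003 0.194 0.075]]
spoon [ 0.401 -0.212  0.01 ] in box: [[-0.056 -0.212  0.01 ]]
```

```bash
cat >> h.py <<'E'
Q=[.5255,-.0323,-.349]
F0=.806
Bx=box(Q)
def W(x,y,z): return Bx([x,y,z])[0]
def ori(tilt=0,flip=0): # tilt>0: fingertips lean toward box -x
    from scipy.spatial.transform import Rotation as R
    r=R.from_euler("z",Q[2])*R.from_euler("y",tilt)*R.from_euler("x",np.pi)
    if flip: r=r*R.from_euler("z",np.pi)
    return r.as_euler("xyz")
E
python3 - <<'E'
from h import *
for flip in (0,1):
  for t in (0,.2,.35):
    for P in [(-.14,0,.2),(-.13,0,.12),(-.12,0,.12),(-.1,0,.12),(-.06,0,.12),(-.02,0,.073),(-.0,0,.25)]:
      j=ctrl.inverse_kinematics(W(*P),ori(t,flip)); print(flip,t,P,None if j is None else j.round(2))
E
```

```text
0 0 (-0.14, 0, 0.2) [ 0.55 -0.14 -0.54  0.   -1.17  0.67]
0 0 (-0.13, 0, 0.12) [ 0.53 -0.04 -0.65  0.   -0.96  0.7 ]
0 0 (-0.12, 0, 0.12) [ 0.5  -0.02 -0.63  0.   -0.96  0.72]
0 0 (-0.1, 0, 0.12) [ 0.46  0.01 -0.6   0.   -0.96  0.76]
0 0 (-0.06, 0, 0.12) [ 0.4   0.08 -0.53  0.   -0.96  0.83]
0 0 (-0.02, 0, 0.073) [ 0.34  0.2  -0.51  0.   -0.86  0.88]
0 0 (-0.0, 0, 0.25) [ 0.31  0.08 -0.22  0.   -1.28  0.91]
0 0.2 (-0.14, 0, 0.2) [ 0.39  0.02 -0.36 -0.14 -1.35  0.87]
0 0.2 (-0.13, 0, 0.12) [ 0.37  0.11 -0.46 -0.14 -1.16  0.92]
0 0.2 (-0.12, 0, 0.12) [ 0.36  0.12 -0.44 -0.14 -1.16  0.93]
0 0.2 (-0.1, 0, 0.12) [ 0.33  0.16 -0.4  -0.14 -1.17  0.95]
0 0.2 (-0.06, 0, 0.12) [ 0.28  0.22 -0.33 -0.13 -1.19  1.  ]
0 0.2 (-0.02, 0, 0.073) [ 0.24  0.33 -0.3  -0.12 -1.12  1.05]
0 0.2 (-0.0, 0, 0.25) [ 0.22  0.22 -0.02 -0.11 -1.5   1.02]
0 0.35 (-0.14, 0, 0.2) [ 0.3   0.13 -0.25 -0.21 -1.48  0.97]
0 0.35 (-0.13, 0, 0.12) [ 0.29  0.22 -0.33 -0.21 -1.31  1.02]
0 0.35 (-0.12, 0, 0.12) [ 0.28  0.23 -0.31 -0.21 -1.32  1.03]
0 0.35 (-0.1, 0, 0.12) [ 0.26  0.26 -0.28 -0.2  -1.33  1.04]
0 0.35 (-0.06, 0, 
[... 735 characters left out ...]
 -0.44 -0.14 -1.16 -2.21]
1 0.2 (-0.1, 0, 0.12) [ 0.33  0.16 -0.4  -0.14 -1.17 -2.19]
1 0.2 (-0.06, 0, 0.12) [ 0.28  0.22 -0.33 -0.13 -1.19 -2.15]
1 0.2 (-0.02, 0, 0.073) [ 0.24  0.33 -0.3  -0.12 -1.12 -2.1 ]
1 0.2 (-0.0, 0, 0.25) [ 0.22  0.22 -0.02 -0.11 -1.5  -2.12]
1 0.35 (-0.14, 0, 0.2) [ 0.3   0.13 -0.25 -0.21 -1.48 -2.17]
1 0.35 (-0.13, 0, 0.12) [ 0.29  0.22 -0.33 -0.21 -1.31 -2.12]
1 0.35 (-0.12, 0, 0.12) [ 0.28  0.23 -0.31 -0.21 -1.32 -2.11]
1 0.35 (-0.1, 0, 0.12) [ 0.26  0.26 -0.28 -0.2  -1.33 -2.1 ]
1 0.35 (-0.06, 0, 0.12) [ 0.22  0.32 -0.2  -0.19 -1.36 -2.07]
1 0.35 (-0.02, 0, 0.073) [ 0.18  0.43 -0.16 -0.18 -1.3  -2.03]
1 0.35 (-0.0, 0, 0.25) [ 0.17  0.32  0.11 -0.17 -1.66 -2.08]
```

Run:
```python
from h import *
ctrl.set_gripper(0.0)
f=F0
ctrl.reach(W(-.02,0,.26),ori())
for n in ("top","wrist"):
    p=ctrl.camera(n); cv2.imwrite(f"pics/c_{n}.png",p["color"])
    for q in ("lever_tip","lever_pivot","flap_edge"): print(n,q,ctrl.search_frame(p,q)[:2])
    print(proj(p,[W(-.1,0,.127),W(-.078,0,.08),Bx(flapP(.13,0,.008,F0))[0]]))
s=ctrl.sense(); print(s["t"],s["tool_pos"],s["tool_rot"],s["force"],s["opening"])
```

```text
top lever_tip [{'pixel': [411.7, 261.1], 'p': 0.65}, {'pixel': [335.9, 243.6], 'p': 0.6}]
top lever_pivot []
top flap_edge []
[[336.3181559  243.55258286]
 [338.38917072 235.01848296]
 [350.09722303 210.0497483 ]]
wrist lever_tip [{'pixel': [315.2, 221.7], 'p': 0.77}]
wrist lever_pivot [{'pixel': [314.2, 223.4], 'p': 0.67}]
wrist flap_edge [{'pixel': [319.2, 152.0], 'p': 0.67}]
[[317.76144887 249.51560416]
 [317.77312885 220.84203159]
 [317.56460903 193.26409594]]
5.7417 [ 0.5067302  -0.02564315  0.25996872] [ 3.14152548e+00  4.78214884e-05 -3.49424604e-01] [ 0.01730583 -0.21360146  0.36276084] 0.00041915794182785006
```

View pics/c_wrist.png

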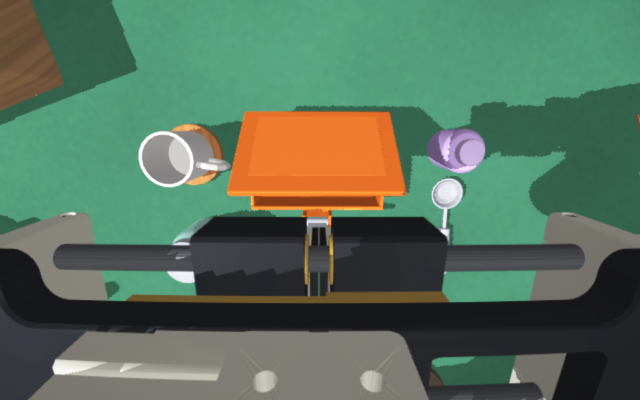

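The wrist picture shows the flap's free edge level at row ~192, against 193 predicted, so position and yaw agree. Next I'll push the flap down along its arc.

Run:
```python
from h import *
D=.09
P=lambda f,up=0: Bx(np.array(flapP(D,0,.008,f))+[0,0,up])[0]
ctrl.move_straight(P(.85,.02),feed=.2)
for f in (.7,.5,.3,.15,.06):
    ctrl.move_straight(P(f),feed=.1); s=ctrl.sense(); print(f,s["tool_pos"].round(4),s["force"].round(2),round(s["t"],2))
z=P(.06)[2]
for k in range(12):
    z-=.002; p=P(0); p[2]=z; ctrl.move_straight(p,feed=.05); s=ctrl.sense(); print(round(z,4),s["tool_pos"].round(4),s["force"].round(2),round(s["t"],2))
    if s["force"][2]>10 or z<.066: break
ctrl.pause(.3); print(ctrl.sense()["force"])
```

```text
0.7 [ 0.5272 -0.0326  0.1301] [0.9 0.4 0.2] 6.88
0.5 [ 0.516  -0.0288  0.1156] [ 0.32  0.31 -0.08] 7.22
0.3 [ 0.508  -0.026   0.0993] [-0.04  0.09 -0.04] 7.55
0.15 [ 0.504  -0.0247  0.0864] [-0.3   0.37  0.87] 7.83
0.06 [ 0.5026 -0.0241  0.0785] [ 0.49 -0.45  0.35] 8.08
0.0764 [ 0.5022 -0.0237  0.0766] [-0.21  0.11 -0.28] 8.33
0.0744 [ 0.502  -0.0238  0.0743] [ 0.7  -0.74  0.84] 8.58
0.0724 [ 0.5019 -0.0238  0.0722] [-0.05  0.11  0.11] 8.83
0.0704 [ 0.5019 -0.0238  0.0702] [ 0.39  0.23 -0.04] 9.08
0.0684 [ 0.5019 -0.0238  0.0682] [ 0.99  0.39 -1.11] 9.33
0.0664 [ 0.5019 -0.0238  0.0662] [0.45 0.18 0.3 ] 9.58
0.0644 [ 0.5019 -0.0238  0.0643] [-0.28 -0.44  0.28] 9.83
[0.54747523 0.19163781 0.47205288]
```

No contact force, even at z = 0.064 m. I'll look before going further.

Run:
```python
from h import *
for n in ("scene","top","wrist"):
    p=ctrl.camera(n)["color"]
    cv2.imwrite(f"pics/d_{n}.png",p if n=="wrist" else cv2.resize(p[120:330,180:450],None,fx=2.8,fy=2.8,interpolation=2))
```

```text
(no output)
```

View pics/d_scene.png

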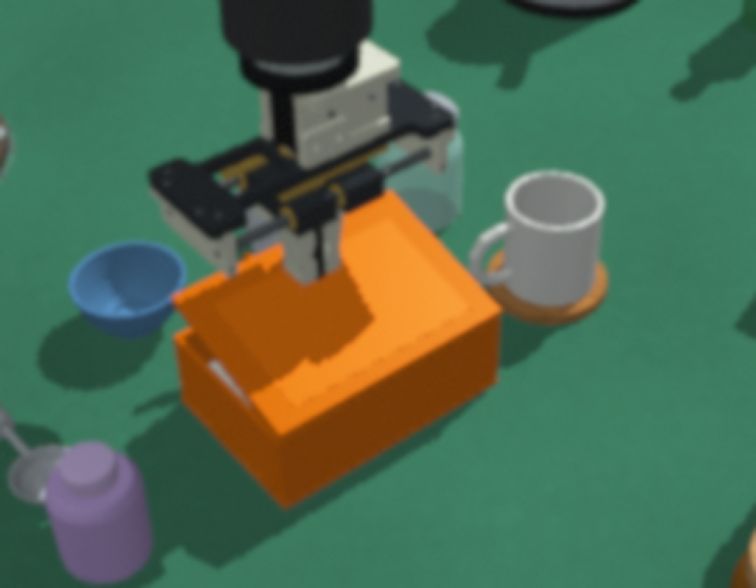

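View pics/d_wrist.png

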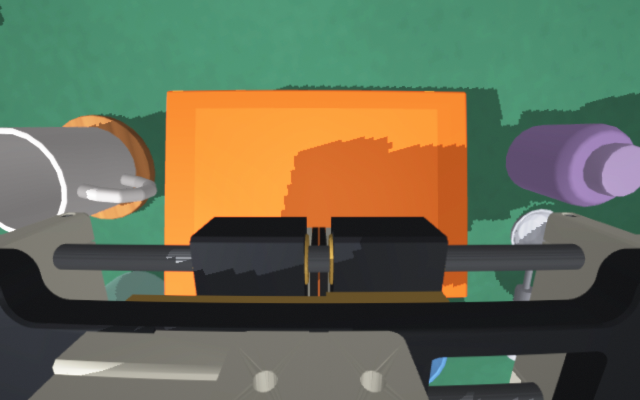

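View pics/d_top.png

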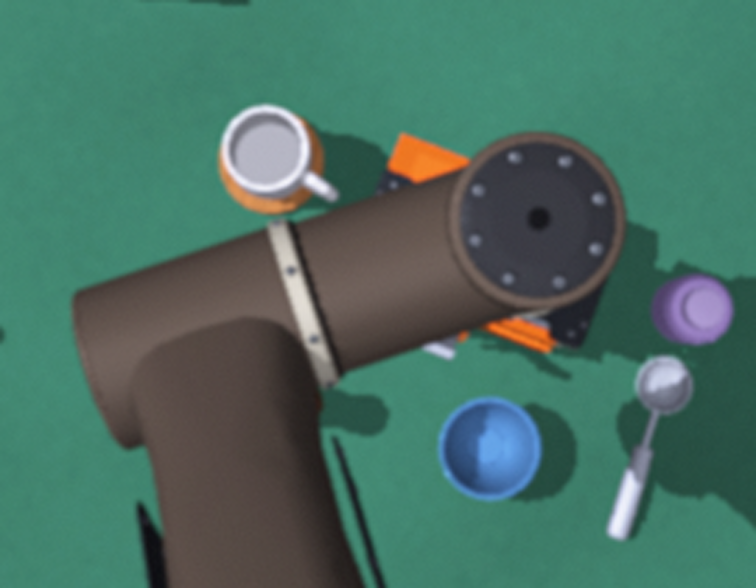

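Run:
```python
from h import *
p=ctrl.camera("scene"); s=ctrl.sense()
tp=s["tool_pos"]; o=[180,120]
cr=lambda X:((proj(p,X)-o)*2.8).round(0).tolist()
print("tcp",tp,cr(tp),cr(tp+[0,0,.02]),s["opening"],s["force"])
for f in (0,.1,.2,.3,.4): print(f,cr(Bx(flapP(.13,-.095,.008,f))),cr(Bx(flapP(.13,.095,.008,f))))
print("rim",cr(W(-.065,-.095,.065)),"bottoms",cr(W(.065,-.095,0)),cr(W(.065,.095,0)),cr(W(-.065,-.095,0)))
```

```text
tcp [ 0.50200502 -0.02376153  0.06439402] [[314.0, 307.0]] [[313.0, 285.0]] 0.0004936019634336327 [-0.01193855 -0.32929997  1.36498745]
0 [[169.0, 326.0]] [[384.0, 218.0]]
0.1 [[167.0, 313.0]] [[385.0, 206.0]]
0.2 [[167.0, 301.0]] [[387.0, 194.0]]
0.3 [[168.0, 290.0]] [[390.0, 183.0]]
0.4 [[170.0, 280.0]] [[394.0, 173.0]]
rim [[170.0, 334.0]] bottoms [[284.0, 509.0]] [[496.0, 381.0]] [[180.0, 400.0]]
```

The picture shows the flap at about 0.22 rad. The fingertips appear about 20 mm above the reported TCP, near (313,285) in the crop where (314,307) was predicted. So the closed fingers end higher than stated, and I'll keep going down until I feel contact.

Run:
```python
from h import *
p=ctrl.sense()["tool_pos"].copy(); z=.0644
p0=W(-.025,0,0)
for k in range(24):
    z-=.002; ctrl.move_straight([p0[0],p0[1],z],feed=.05); ctrl.pause(.1); s=ctrl.sense(); print(round(z,4),s["tool_pos"].round(4),s["force"].round(2),round(s["t"],2))
    if s["force"][2]>6 or z<.036: break
for n in ("scene",):
    p=ctrl.camera(n)["color"]
    cv2.imwrite(f"pics/e_{n}.png",cv2.resize(p[120:330,180:450],None,fx=2.8,fy=2.8,interpolation=2))
```

```text
0.0624 [ 0.5019 -0.0238  0.0623] [-0.9   0.85  0.42] 10.68
0.0604 [ 0.502  -0.0238  0.0603] [ 0.4  -0.05 -0.05] 11.03
0.0584 [ 0.5019 -0.0238  0.0583] [ 0.08  0.04 -0.54] 11.38
0.0564 [ 0.502  -0.0238  0.0563] [ 0.01 -0.31  0.41] 11.73
0.0544 [ 0.5019 -0.0238  0.0544] [-0.62  0.3  -0.09] 12.08
0.0524 [ 0.5019 -0.0238  0.0523] [-0.25 -0.46  0.5 ] 12.43
0.0504 [ 0.5019 -0.0238  0.0503] [-0.84  0.06 -0.07] 12.78
0.0484 [ 0.5019 -0.0238  0.0483] [-0.07  0.06  0.14] 13.13
0.0464 [ 0.5019 -0.0238  0.0463] [ 0.3  -0.56 -0.08] 13.48
0.0444 [ 0.5019 -0.0238  0.0443] [0.16 0.03 0.37] 13.83
0.0424 [ 0.5019 -0.0238  0.0423] [ 0.05  0.29 -0.62] 14.18
0.0404 [ 0.5019 -0.0238  0.0404] [ 0.68 -0.44  0.23] 14.53
0.0384 [ 0.502  -0.0238  0.0384] [ 1.07 -0.43  0.63] 14.88
0.0364 [ 0.5023 -0.0237  0.0372] [-3.12  0.99  9.76] 15.23
```

View pics/e_scene.png

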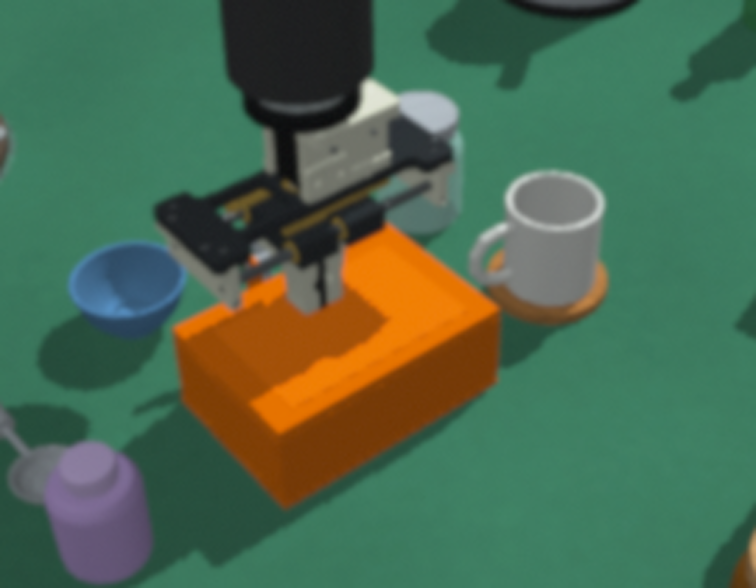

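The flap is now flat: its free corner is at (175,326) in the crop, which matches the angle-0 prediction. Contact came at a reported z of 0.0375 m where the surface is at 0.073 m, so the real fingertips are about 35 mm above the reported TCP, and I'll use that offset. Next I'll move back behind the lever.

Run:
```python
from h import *
ctrl.move_straight(W(-.025,0,.15),feed=.2)
ctrl.move_straight(W(-.135,0,.15),feed=.2)
ctrl.move_straight(W(-.135,0,.082),feed=.15)
p=ctrl.camera("scene"); 
cv2.imwrite("pics/f_scene.png",cv2.resize(p["color"][100:310,180:450],None,fx=2.8,fy=2.8,interpolation=2))
c=ctrl.camera("wrist");cv2.imwrite("pics/f_wrist.png",c["color"])
s=ctrl.sense(); print(s["t"],s["tool_pos"],s["force"])
cr=lambda X:((proj(p,X)-[180,100])*2.8).round(0).tolist()
print("tip exp",cr(W(-.135,0,.1175)),"lever",cr(W(-.1,0,.127)),cr(W(-.1,-.013,.131)))
```

```text
17.4 [0.39965739 0.01407369 0.08278907] [ 0.38843077  0.60606366 -0.16762585]
tip exp [[223.0, 232.0]] lever [[248.0, 243.0]] [[232.0, 246.0]]
```

View pics/f_scene.png

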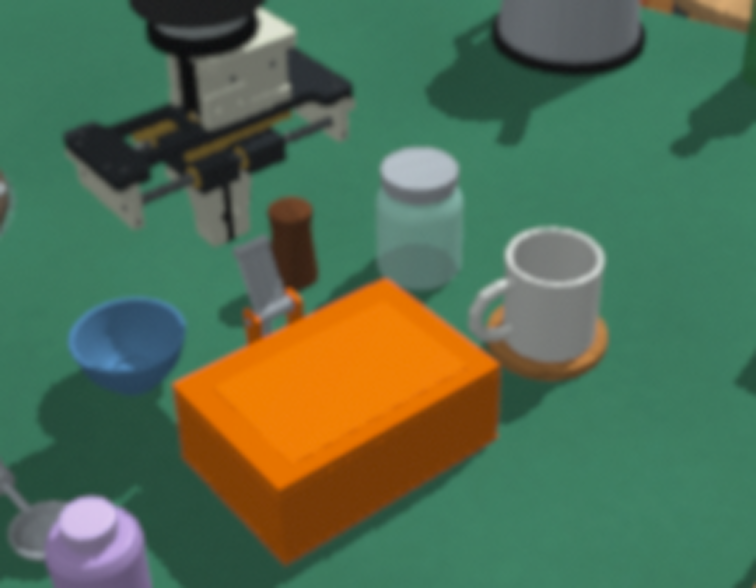

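View pics/f_wrist.png

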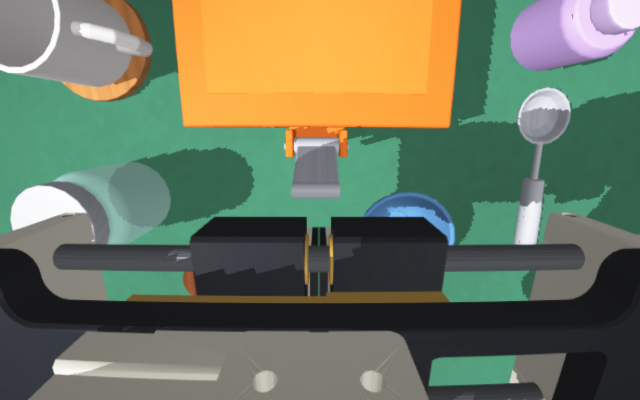

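The flap lies flat and the lever still stands open, centred at column 315 with the fingers at 318 in the wrist view. The fingertips are just below the height of the lever's tip, so I'll push towards the box.

Run:
```python
from h import *
ex=W(1,0,0)-W(0,0,0)
x=-.122
ctrl.move_straight(W(x,.001,.082),feed=.1)
while x<-.056:
    x+=.004; ctrl.move_straight(W(x,.001,.082),feed=.06); s=ctrl.sense(); print(round(x,3),round(s["t"],2),(s["force"]@ex).round(2),s["force"].round(1))
    if np.linalg.norm(s["force"])>14: break
p=ctrl.camera("scene"); 
cv2.imwrite("pics/g_scene.png",cv2.resize(p["color"][100:310,180:450],None,fx=2.8,fy=2.8,interpolation=2))
```

```text
-0.118 17.93 0.23 [-0.2 -1.2 -0.7]
-0.114 18.18 -1.45 [-1.4  0.3  0.2]
-0.11 18.43 -2.0 [-1.6  1.6 -0.5]
-0.106 18.68 -0.95 [-0.8  0.5 -1.4]
-0.102 18.93 -0.4 [-0.3  0.5 -0.3]
-0.098 19.18 -0.79 [-0.5  1.   0.1]
-0.094 19.43 -0.59 [-0.6  0.1  0.5]
-0.09 19.68 -0.07 [ 0.2  0.7 -0.1]
-0.086 19.93 -0.03 [0.2 0.6 0.2]
-0.082 20.18 -0.23 [-0.4 -0.5 -0.1]
-0.078 20.43 1.42 [ 1.6  0.2 -0.6]
-0.074 20.68 -1.12 [-1.1  0.3 -0.9]
-0.07 20.93 0.48 [ 0.1 -1.2 -0.2]
-0.066 21.18 0.21 [0.4 0.5 0.1]
-0.062 21.43 -0.75 [-0.5  0.9  0.4]
-0.058 21.68 -0.65 [-0.6  0.1 -0.6]
-0.054 21.93 -0.14 [-0.2 -0.2  0.3]
```

View pics/g_scene.png

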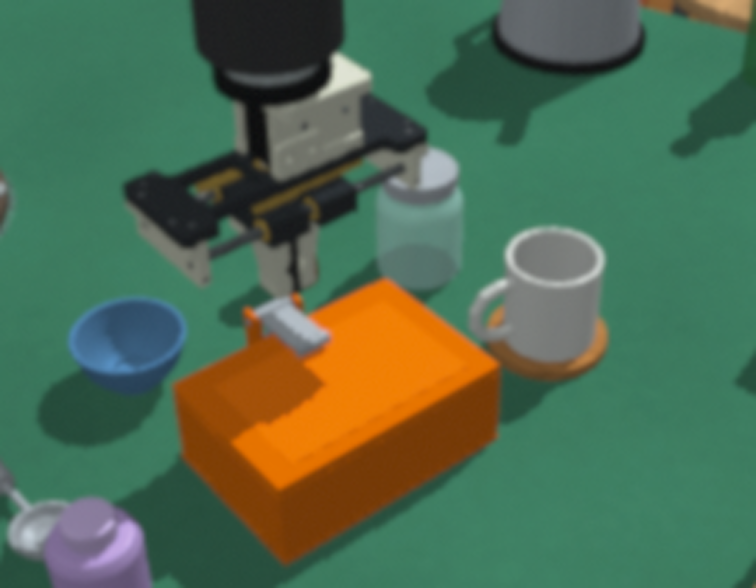

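The lever has snapped over and lies level on the flap at (295,328) in the crop, and the box hasn't moved. I'll back off, check and hand in.

Run:
```python
from h import *
ctrl.move_straight(W(-.075,0,.1),feed=.15)
ctrl.move_straight(W(-.09,0,.25),feed=.2)
ctrl.pause(.5)
p=ctrl.camera("scene"); 
cv2.imwrite("pics/h_scene.png",cv2.resize(p["color"][100:310,160:430],None,fx=2.8,fy=2.8,interpolation=2))
s=ctrl.sense(); print(s["t"],s["force"])
```

```text
23.7667 [-0.29890457  0.03144966 -0.39284885]
```

View pics/h_scene.png

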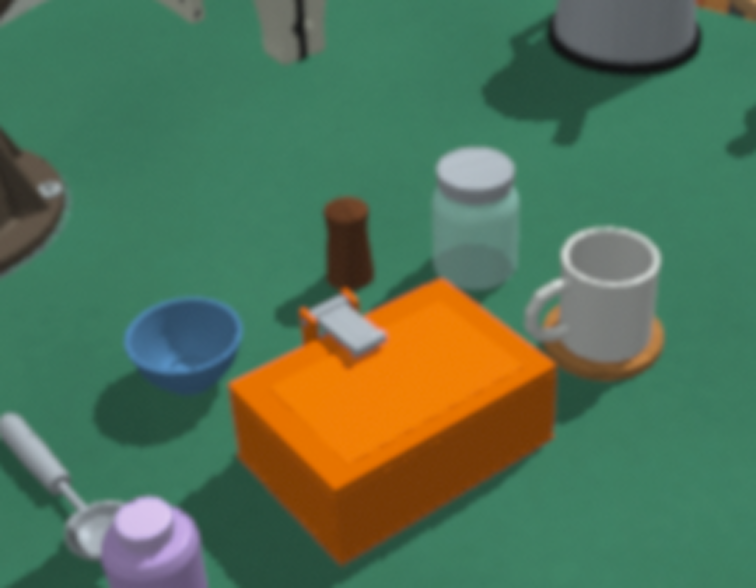

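The last picture shows the flap flat, the lever latched at (347,328) in the crop, everything else in place and the gripper clear.

```bash
python3 -c "
from bench import ctrl
print(ctrl.finish_job())"
```

```text
the job is handed in; nothing more can be done
None
```

The lunchbox is shut and the job is handed in at about 24 s of the 48 s allowed; `finish_job` reports no verdict. I pushed the flap flat with the closed fingertips (about 10 N at the end), then pushed the lever from the front until it snapped over.

- **Final picture:** the flap lies flat, the lever is level over its free edge, the gripper is clear, and the box and the other things look where they were. I judged this by eye and did not refit poses or measure the joint angles.
- **Order of steps:** a picture between the two pushes showed the flap flat with the lever still open.
- **What disagreed:** the closed fingertips ended about 35 mm above the reported TCP. My first pass down therefore stopped with the flap at about 0.22 rad. I kept going down until I felt contact and used that offset for the lever push.

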